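Clamp a cylinder barrel with the turnbuckle

TASK

Tighten the turnbuckle of the clamping stand by pushing its spokes over the top, away from the robot, until both jaws hold the barrel between them firmly: screw it past the point where the sprung pads are fully home, to about 0.85 N m on the turnbuckle, but no harder, or the thin barrel is crushed. Then push the red-balled keeper lever right over, away from the robot, and let go, leaving everything else where it stands.

Things in the scene. Friction and masses are not known exactly. Their poses are not given: they have to be found in the camera images.
- stand: Clamping stand, fixed to the bench: dark steel base plate 110 x 400 mm, 12 mm thick. Origin: centre of its underside; x points away from the robot (yawed up to 0.3 rad), y left along the screw, z up. Screw axis: along y, 90 mm above the origin. The blue ends sliding on it are 115 mm high at |y| = 70 to 120 mm.
- screw_mid (a point): Middle of the turnbuckle on its axis (stand frame 0, 0, 90 mm). Six spokes at 60 degrees meet here, in the stand's x-z plane: round steel bars 12 mm thick, rounded tips 70 mm from the axis. The hub is 42 mm across and 26 mm long.
- turnbuckle (a joint): Turn of the yellow turnbuckle body about the stand's y, rad; starts at 0 to 0.6; grows (tightens, both ends draw in) as spokes go over the top away from the robot, 1.5 to 4 rad in all. At value h the red-tipped spoke leans h from upright, away from the robot. Free running takes about 0.45 N m (friction: it stays where left); tight from 0.66, right at 0.85, crushing above 1.05 N m.
- jaw_mid (a point): Point midway between the jaws (stand frame 125, 0, 48 mm); the barrel to be clamped stands here on the bench. The jaw arms run from the blue ends to 150 mm in x, 30 to 66 mm high.
- pad_l: Left jaw pad: orange plate 44 x 10 x 36 mm, sprung 3 mm off its blue holder; origin in the middle of its clamping face, axes as the stand's. Fully home (back on the holder) at about 24 N, when the turnbuckle takes about 0.6 N m. Holds firmly above 30 N; a barrel is crushed above 100 N.
- pad_r: Right jaw pad, the mirror image of the left one.
- barrel_a: Round cylinder barrel, 80 mm tall, 42 to 50 mm across, 0.45 kg, standing on the bench, a brass port on top (to 90 mm). Origin: centre of its underside, z up. One of the three (it varies) stands between the jaws and is to be clamped; the other two are bystanders.
- barrel_b: Round cylinder barrel, 80 mm tall, 42 to 50 mm across, 0.45 kg, standing on the bench, a brass port on top (to 90 mm). Origin: centre of its underside, z up. One of the three (it varies) stands between the jaws and is to be clamped; the other two are bystanders.
- barrel_c: Round cylinder barrel, 80 mm tall, 42 to 50 mm across, 0.45 kg, standing on the bench, a brass port on top (to 90 mm). Origin: centre of its underside, z up. One of the three (it varies) stands between the jaws and is to be clamped; the other two are bystanders.
- keeper (a joint): Angle of the keeper lever, rad: 0 at the start, leaning 0.6 rad towards the robot; 1.2 fully over, leaning 0.6 rad away. Turns about the stand's y at stand frame (0, 165, 52) mm. A 10 mm bar with a red ball, 22 mm across, 72 mm from the pivot; needs 0.08 N m, stays where left. Two blue cheeks beside it are 62 mm high.
- keeper_ball (a point): Centre of the red ball of the keeper lever.
- clevis_mid (a point): Middle of a loose steel clevis (rod end), 95 x 24 x 22 mm, lying on the bench beyond the jaws: a bystander.

How it is judged:
By the outcome, as a careful person would: the job done as asked, in the order asked, and still so for the second after the job is handed in, with the robot touching nothing.
It also fails if it takes over 64 s, if anything falls off the work surface, if the arm or the gripper's body presses on something with over 40 N, if the wrist force passes 120 N, or if a joint passes its speed limit or range.

ROBOT

A 7-joint arm with a two-finger parallel gripper is mounted at the origin on the work surface. World frame = base frame: x ahead of the robot, y to its left, z up, the work surface at z = 0. Lengths are in m, angles in rad, forces in N, time in s.
With the tool pointing down it reaches from about 0.425 to 0.875 m from the base axis. Payload 8.4 kg.
Tool frame: the origin (TCP) lies at the centre of the arm's flange, where the gripper is bolted on; the fingertips stand 173 mm ahead of it and the grasp point (between the pads) lies 155 mm ahead of it; z points along the fingers, y is the line along which they close (so a half turn about z gives the same grasp; the last joint's range is limited). The gripper opens to 85 mm and grips with 20 to 120 N. Pads are 22 mm wide; open, the fingers measure 114 mm over their backs; the gripper's body (76 mm by 85 mm) begins 54 mm behind the grasp point. The pads swing forward as they close: fully open they stand 13 mm farther back than shut.
Start: joints at [-1.263, 0.333, 0.04, 1.465, -0.013, 1.343, -0.059], TCP at [0.257, 0.597, 0.405] pointing down, gripper open.
Joint ranges: [-2.58, 2.58], [-0.38, 2.09], [-1.3, 1.39], [0.25, 2.4], [-1.5, 4.64], [0.08, 2.09], [-2.65, 2.65]. Speed limits (rad/s): [2.22, 2.22, 2.79, 2.79, 3.14, 3.14, 3.14].

INTERFACE

Orientations are given as a unit quaternion [x, y, z, w].
In Python, from station import manip gives the robot as it stands. Calls block until the motion is done:
- manip.move_to(position, orientation): joint-space move of the TCP to a pose.
- manip.line_to(position, orientation=None, max_speed=0.15, contact_N=None): straight line of the TCP; orientation=None keeps the orientation; max_speed is the mean speed in m/s. With contact_N (N) it stops when the force on the tool has changed by that much, and returns True; else False.
- manip.set_joints(angles): joint-space move.
- manip.command_gripper(opening): finger opening in m; the grip force is fixed at half the most; returns when the fingers have stopped.
- manip.wait(seconds).
- manip.inverse_kinematics(position, orientation): joint angles nearest the present ones, or None.
- manip.state(): the state.
- manip.snapshot(name): name is "side" or "top"; returns (picture, depth): 480x640x3 uint8, red, green, blue; 480x640 float32, m along the optical axis (not along the pixel's ray), 0 where there is no reading.
- manip.get_calibration(name): a dict with "vfov" (degrees; the focal length in pixels is half the picture's height over the tangent of half this angle, whatever the lens; pixels are square), "cx", "cy" (the principal point, pixels), "xyz" and "rotation" of the camera in the world. Camera axes: x right, y up, looking along -z (the intrinsics and any distortion apply to the point x, -y, -z); pixel columns grow to the right and rows downward; lengths in m; the calibration is good to about 2 mm. A picture is of the moment at which its call begins. get_calibration takes no time and is no camera call.
A pose or a line that the arm cannot do raises manip.PlanningError and nothing moves.
- manip.sign_off(): hands the job in; it is judged then, once.
The state is a dict: "time": time; "joint_pos": joint angles; "joint_vel": joint speeds; "effort": joint torques, N m; "tool_pos": TCP position; "orientation": TCP orientation; "ft_force": force on the tool from outside, world axes, zero at the start; "wrist_torque": the same for the moment, N m; "finger_gap": finger opening in m; "grip_force": force on a finger pad.
Only numpy, scipy, OpenCV 4.12 (cv2) and the standard library are available. Lean on these libraries where they do the work, as an engineer would, in place of code of your own. Each camera call takes 0.05 s, during which the arm holds its last target. There are 200 camera calls.

## Working session

There is one attempt and no reset: what is moved stays moved. The work goes in short steps, each a Python script; the robot and the scene stay as the last script left them, time stands still between calls to the robot, and variables do not carry over. Pictures are saved under pics/ and viewed, at most 10 in all, crops included, and the job is handed in when it is done.

```bash
ls; mkdir -p pics; python3 - <<'E'
from station import manip
import cv2,numpy as np
for n in("side","top"):
    p,d=manip.snapshot(n); np.savez(f"pics/{n}0.npz",p=p,d=d); cv2.imwrite(f"pics/{n}0.png",p[:,:,::-1]); print(n,manip.get_calibration(n),(d>0).mean())
s=manip.state();print(s)
E
```

```text
pics
side {'vfov': 47.86361877403425, 'cx': 322.9346866910512, 'cy': 240.5846626100371, 'xyz': array([ 0.6008815 , -0.74061533,  0.64575638]), 'rotation': array([ 0.46312458, -0.00773353, -0.01585997,  0.88611753])} 0.9958951822916666
top {'vfov': 57.55938525144183, 'cx': 319.9441588129638, 'cy': 244.91718540158743, 'xyz': array([0.51929316, 0.02599993, 1.01058471]), 'rotation': array([ 0.04102546, -0.05594065, -0.70399412,  0.70680962])} 0.995830078125
{'time': 0.1, 'joint_pos': array([-1.26319398,  0.33382844,  0.03987891,  1.46617952, -0.01338172,
        1.34330851, -0.05847415]), 'joint_vel': array([-0.00170411, -0.00177977, -0.00161258, -0.00314371, -0.00058829,
        0.00229195,  0.00041051]), 'effort': array([ 5.20065922e-03, -6.60023832e+01,  1.37097627e+00, -4.06472075e+01,
        1.70889177e-02,  8.82309076e-03, -1.92022338e-05]), 'tool_pos': array([0.25713825, 0.59679956, 0.40391936]), 'orientation': array([ 2.01997024e-01,  9.79385864e-01, -7.23501809e-04, -8.98188237e-05]), 'ft_force': array([-0.22564507,  0.41851653, -0.12138691]), 'wrist_torque': array([ 0.00062735, -0.02562351, -0.02751451]), 'grip_force': 0.0, 'finger_gap': 0.08567032089925813}
```

View pics/side0.png

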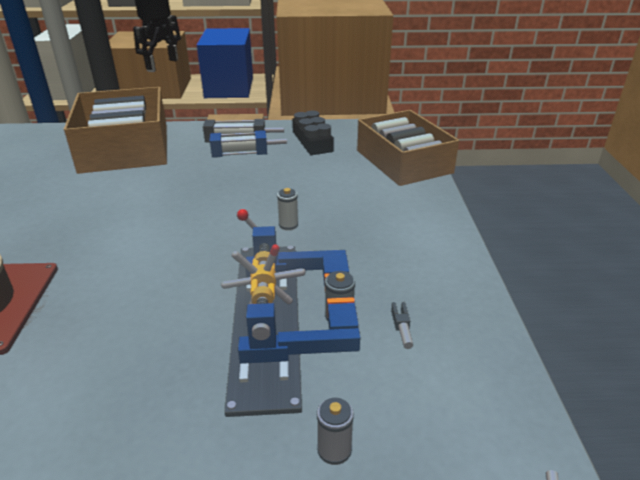

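View pics/top0.png

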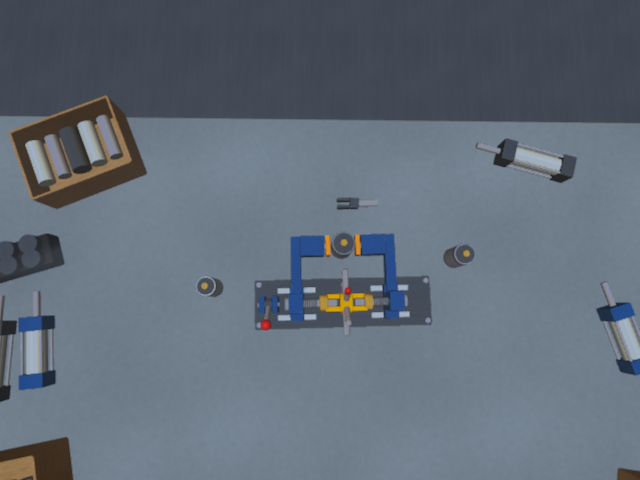

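Side view: stand with its plate at about (265,330), red-tipped spoke at (275,248), keeper ball at (243,214). Top view: plate corners (255,281), (431,277), (431,327), (256,330), red tip (348,291), keeper ball (266,325), clamped barrel (344,243).

```bash
cat > h.py <<'E'
import numpy as np,cv2
from scipy.spatial.transform import Rotation as R
from station import manip
def cloud(n,d):
    c=manip.get_calibration(n);f=240/np.tan(np.radians(c['vfov'])/2)
    v,u=np.mgrid[:480,:640]
    P=np.stack([(u-c['cx'])/f*d,-(v-c['cy'])/f*d,-d],-1)
    return P@R.from_quat(c['rotation']).as_matrix().T+c['xyz']
def ray(n,u,v):
    c=manip.get_calibration(n);f=240/np.tan(np.radians(c['vfov'])/2)
    return c['xyz'],R.from_quat(c['rotation']).apply([(u-c['cx'])/f,-(v-c['cy'])/f,-1])
def plane(n,u,v,z):
    o,r=ray(n,u,v);return o+r*(z-o[2])/r[2]
def two(a,b):
    o,r=ray('top',*a);p,s=ray('side',*b)
    t=np.linalg.lstsq(np.stack([r,-s],1),p-o,rcond=None)[0]
    A=o+r*t[0];B=p+s*t[1];return (A+B)/2,np.linalg.norm(A-B)
def red(p):
    h=cv2.cvtColor(p,cv2.COLOR_RGB2HSV);m=((h[...,0]<6)|(h[...,0]>174))&(h[...,1]>170)&(h[...,2]>90)
    n,l,s,c=cv2.connectedComponentsWithStats(m.astype(np.uint8));return [(s[i,4],c[i].round(1)) for i in range(1,n) if s[i,4]>8],l
E
python3 - <<'E'
from h import *
T=np.load('pics/top0.npz');S=np.load('pics/side0.npz')
ct=cloud('top',T['d']);cs=cloud('side',S['d'])
for n,p,c in(('top',T['p'],ct),('side',S['p'],cs)):
    b,l=red(p)
    for a,q in b: print(n,a,q,c[int(q[1]),int(q[0])].round(4))
# plate: dark
p=T['p'].astype(int);m=(p.max(2)<85)
w=np.zeros((480,640),bool);w[270:340,245:440]=1
m&=w;m=cv2.morphologyEx(m.astype(np.uint8),cv2.MORPH_CLOSE,np.ones((9,9)))
cn=max(cv2.findContours(m,0,2)[0],key=cv2.contourArea)
bx=cv2.boxPoints(cv2.minAreaRect(cn));X=np.array([plane('top',*q,.012) for q in bx])
print(bx,X.round(4),'ctr',X.mean(0),'sides',np.linalg.norm(np.diff(X,axis=0),axis=1))
print('bench z',np.median(ct[380:420,250:430,2]),'plate z',np.median(ct[300:325,412:425,2]),ct[300,285:410:8].round(3).tolist())
# yellow
for n,p,c in(('top',T['p'],ct),('side',S['p'],cs)):
    h=cv2.cvtColor(p,cv2.COLOR_RGB2HSV);m=(h[...,0]>17)&(h[...,0]<30)&(h[...,1]>180)&(h[...,2]>100)
    k,l,s,cc=cv2.connectedComponentsWithStats(m.astype(np.uint8))
    for i in range(1,k):
        if s[i,4]>15:print(n,'yel',s[i],cc[i].round(1),np.median(c[l==i],0).round(4))
    m=(h[...,0]>5)&(h[...,0]<16)&(h[...,1]>200)&(h[...,2]>150)
    k,l,s,cc=cv2.connectedComponentsWithStats(m.astype(np.uint8))
    for i in range(1,k):
        if s[i,4]>15:print(n,'or',s[i],cc[i].round(1),np.median(c[l==i],0).round(4))
E
```

```text
top 27 [347.3 290.4] [ 0.5489 -0.0449  0.1565]
top 72 [265.4 324.5] [0.4819 0.1169 0.121 ]
side 20 [242.  211.4] [0.4816 0.1109 0.1233]
[[252.04152 318.42218]
 [268.6782  287.2284 ]
 [287.      297.     ]
 [270.3633  328.1938 ]] [[0.4896 0.1573 0.012 ]
 [0.5596 0.1213 0.012 ]
 [0.5377 0.0794 0.012 ]
 [0.4681 0.1158 0.012 ]] ctr [0.51375219 0.1184695  0.012     ] sides [0.07870197 0.04723998 0.07853276]
bench z 0.00047056490328578615 plate z 0.012112253070455159 [[0.53, 0.079, 0.103], [0.53, 0.062, 0.116], [0.53, 0.045, 0.114], [0.53, 0.029, 0.096], [0.53, 0.013, 0.1], [0.53, -0.004, 0.106], [0.53, -0.021, 0.095], [0.53, -0.036, 0.11], [0.53, -0.053, 0.11], [0.53, -0.07, 0.098], [0.53, -0.086, 0.108], [0.53, -0.104, 0.099], [0.53, -0.12, 0.101], [0.53, -0.135, 0.11], [0.53, -0.15, 0.117], [0.531, -0.17, 0.103]]
top yel [355 235   5  20  61] [357.3 244.4] [ 0.6503 -0.075   0.0665]
top yel [326 236   4  18  52] [327.4 245. ] [ 0.6483 -0.0093  0.0663]
top yel [325 293  43  19 414] [345.8 302.3] [ 0.524  -0.0425  0.1006]
```

```bash
python3 - <<'E'
from h import *
T=np.load('pics/top0.npz');c=cloud('top',T['d'])
w=np.zeros((480,640),bool);w[265:345,240:445]=1
m=w&(c[...,2]>.006)
k,l,s,_=cv2.connectedComponentsWithStats((w&(c[...,2]>.007)&(c[...,2]<.017)).astype(np.uint8))
P=c[(l>0)&np.isin(l,np.where(s[:,4]>100)[0])][:,:2]
r=cv2.minAreaRect((P*1000).astype(np.float32));print(r);B=cv2.boxPoints(r);print(B)
# screw axis: yellow hi points, spokes
h=cv2.cvtColor(T['p'],cv2.COLOR_RGB2HSV);y=(h[...,0]>17)&(h[...,0]<30)&(h[...,1]>180)&(h[...,2]>100)&w
print('yellow centre top',plane('top',345.8,302.3,.1).round(4))
# spoke tips: points |dx| > 30mm from axis near y
b=B[np.argsort(B[:,1])];e=(b[2:].mean(0)-b[:2].mean(0));yaw=np.arctan2(-e[0],e[1]);o=B.mean(0)/1000;print('o',o,'yaw',yaw)
q=(c-np.r_[o,0])@R.from_euler('z',yaw).as_matrix()
np.set_printoptions(suppress=True,precision=4)
s=w&(abs(q[...,1])<.02)&(q[...,2]>.03)
print(q[s&(abs(q[...,0])>.026)][:60].round(3).tolist())
for n in('jaw',):
  b=(abs(q[...,0]-.125)<.03)&(abs(q[...,1])<.035)&(q[...,2]>.07);print('barrel top',np.median(q[b],0),b.sum())
print('ball',(np.r_[.4819,.1169,.121]-np.r_[o,0])@R.from_euler('z',yaw).as_matrix(), 'exp',-.072*np.sin(.6),.165,.052+.072*np.cos(.6)+.011)
print('redtip',(np.r_[.5489,-.0449,.1565]-np.r_[o,0])@R.from_euler('z',yaw).as_matrix())
E
```

```text
((527.3875732421875, -45.9295654296875), (110.07756805419922, 400.0146789550781), 1.7911293506622314)
[[ 466.12427  152.25977]
 [ 478.62708 -247.55948]
 [ 588.6509  -244.1189 ]
 [ 576.1481   155.70035]]
yellow centre top [ 0.5255 -0.0469  0.1   ]
o [ 0.52738756 -0.04592957] yaw 0.031260964
[[0.069, 0.0, 0.101], [0.069, -0.002, 0.101], [0.067, 0.004, 0.1], [0.067, 0.003, 0.103], [0.067, 0.001, 0.105], [0.067, -0.001, 0.107], [0.067, -0.004, 0.105], [0.065, 0.005, 0.108], [0.065, 0.003, 0.105], [0.065, 0.001, 0.104], [0.065, -0.001, 0.107], [0.065, -0.003, 0.105], [0.065, -0.006, 0.103], [0.063, 0.005, 0.102], [0.062, 0.003, 0.108], [0.063, 0.001, 0.106], [0.062, -0.001, 0.106], [0.062, -0.003, 0.108], [0.063, -0.005, 0.104], [0.061, 0.005, 0.102], [0.061, 0.003, 0.106], [0.06, 0.001, 0.107], [0.06, -0.001, 0.106], [0.061, -0.003, 0.104], [0.06, -0.005, 0.105], [0.059, 0.005, 0.102], [0.059, 0.003, 0.103], [0.059, 0.001, 0.104], [0.058, -0.001, 0.105], [0.058, -0.003, 0.104], [0.058, -0.005, 0.106], [0.057, 0.005, 0.104], [0.056, 0.003, 0.106], [0.056, 0.001, 0.107], [0.056, -0.001, 0.104], [0.056, -0.003, 0.107], [0.056, -0.005, 0.102], [0.055, 0.005, 0.102], [0.054, 0.003, 0.105], [0.054, 0.001, 0.105], [0.054, -0.001, 0.106], [0.054, -0.003, 0.104], [0.054, -0.005, 0.102], [0.053, 0.005, 0.102], [0.052, 0.003, 0.103], [0.052, 0.001, 0.102], [0.052, -0.001, 0.101], [0.052, -0.003, 0.11], [0.052, -0.005, 0.101], [0.05, 0.005, 0.103], [0.05, 0.003, 0.104], [0.05, 0.001, 0.107], [0.05, -0.003, 0.105], [0.05, -0.005, 0.102], [0.049, 0.005, 0.098], [0.048, 0.003, 0.105], [0.048, 0.001, 0.106], [0.048, -0.001, 0.106], [0.048, -0.003, 0.104], [0.048, -0.005, 0.103]]
barrel top [ 0.1248 -0.0002  0.0829] 437
ball [-0.0404  0.1642  0.121 ] exp -0.04065425808444254 0.165 0.12242416427349682
redtip [0.0215 0.0004 0.1565]
```

```bash
cat >> h.py <<'E'
O=np.array([.5274,-.0459,0]);Y=.0313;A=R.from_euler('z',Y).as_matrix()
Q=(R.from_euler('z',Y)*R.from_quat([0,1,0,0])).as_quat()
HALF=.011
def tip(xf,z,y=0): return O+A@np.array([xf-HALF,y,z+.173])   # front face x, tip height
def wrench():
    s=manip.state();return np.r_[s['ft_force'],s['wrist_torque']],s
def torque(b):
    w,s=wrench();w=w-b;S=O+[0,0,.09]
    return -((np.cross(s['tool_pos']-S,w[:3])+w[3:])@A[:,1]),(A.T@w[:3]).round(1),A.T@(s['tool_pos']-O)+[HALF,0,-.173],s['time']
def stroke(x,x1,z,b,step,lim,v=.03,guard=None):
    while x<x1-1e-6:
        x=min(x+step,x1);c=manip.line_to(tip(x,z),max_speed=v,contact_N=guard)
        t,f,p,tm=torque(b);print(f'{x:.4f} act {p[0]:.4f} {p[2]:.4f} T {t:.3f} F {f} t {tm:.2f}',c,flush=True)
        if t>lim or c: break
    return x
E
python3 - <<'E'
from h import *
manip.command_gripper(0)
manip.move_to(tip(-.075,.20),Q)
manip.line_to(tip(-.075,.13),max_speed=.12)
manip.wait(.3)
b=wrench()[0];np.save('b.npy',b);print(b.round(3),manip.state()['finger_gap'],manip.state()['time'])
manip.line_to(tip(-.058,.13),max_speed=.05)
print(torque(b))
stroke(-.058,-.010,.13,b,.006,.52,guard=15)
p,d=manip.snapshot('side');cv2.imwrite('pics/s1.png',cv2.resize(p[150:400,200:420,::-1],None,fx=2.4,fy=2.4))
E
```

```text
[ 0.118  0.226  0.445 -0.017  0.044  0.002] 0.0002635936121190223 4.2917
(np.float64(0.2065359486232129), array([-0.4, -0.3, -0.7]), array([-5.78489645e-02, -3.18307995e-05,  1.29813553e-01]), 4.7833)
-0.0520 act -0.0519 0.1300 T 0.178 F [-0.2 -0.2 -0.9] t 5.13 False
-0.0460 act -0.0462 0.1297 T -0.034 F [-1.5 -0.1 -1.7] t 5.48 False
-0.0400 act -0.0446 0.1288 T 0.086 F [ 0.1 -0.7 -1.3] t 5.69 True
```

View pics/s1.png

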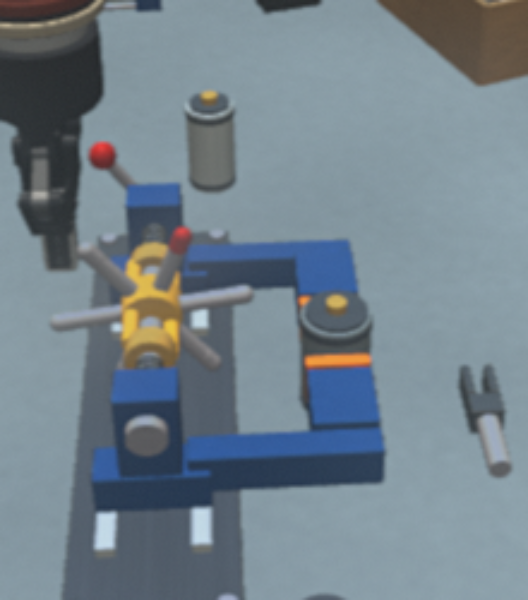

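The picture shows the finger tip at (60,260) just touching the near spoke's tip at (85,250), so the guard stopped on first contact. The wrench noise is large for a torque taken at the flange, so I'll average readings and take moments at the contact point.

```bash
cat >> h.py <<'E'
def torque(b,n=6):
    W=[]
    for i in range(n):
        w,s=wrench();W.append(w-b);manip.wait(.01)
    sd=np.std(W,0);w=np.mean(W,0);f=A.T@w[:3];p=A.T@(s['tool_pos']-O)+[HALF,0,-.173]
    zc=p[2]-.09
    th=np.arcsin(np.clip((p[0]+.006)/.064,-1,1))     # tip contact
    if th<0: zc=max(zc,.064*np.cos(th))
    T=-(zc*f[0]-p[0]*f[2])
    S=O+[0,0,.09];T2=-((np.cross(s['tool_pos']-S,w[:3])+w[3:])@A[:,1])
    return T,np.r_[f,T2,sd[0]].round(2),p,s['time']
E
python3 - <<'E'
from h import *
b=np.load('b.npy')
stroke(-.046,-.010,.13,b,.005,.56)
E
```

```text
-0.0410 act -0.0422 0.1295 T 0.338 F [-10.5   -0.66   5.12  -0.18   0.44] t 6.08 False
-0.0360 act -0.0372 0.1291 T 0.473 F [-6.64 -2.1  -2.75  0.23  0.54] t 6.44 False
-0.0310 act -0.0321 0.1293 T 0.404 F [-7.44 -1.23  0.96  0.04  0.36] t 6.81 False
-0.0260 act -0.0269 0.1296 T 0.399 F [-7.98 -0.87  3.12  0.03  0.51] t 7.17 False
-0.0210 act -0.0217 0.1297 T 0.359 F [-6.96 -0.77  3.38  0.06  0.35] t 7.54 False
-0.0160 act -0.0165 0.1298 T 0.352 F [-6.41 -1.06  3.18  0.09  0.1 ] t 7.91 False
-0.0110 act -0.0114 0.1299 T 0.354 F [-6.05 -0.99  2.83  0.16  0.5 ] t 8.28 False
-0.0100 act -0.0106 0.1299 T 0.435 F [-7.53 -1.42  4.35  0.14  0.4 ] t 8.57 False
```

```bash
python3 - <<'E'
from h import *
b=np.load('b.npy')
x=stroke(-.010,.030,.13,b,.006,.56)
if x>.0299:
    manip.line_to(tip(.024,.13),max_speed=.08)
    manip.line_to(tip(.024,.175),max_speed=.15)
    p,d=manip.snapshot('side');cv2.imwrite('pics/s2.png',cv2.resize(p[150:400,200:420,::-1],None,fx=2.4,fy=2.4))
    T,d=manip.snapshot('top');np.savez('pics/t2.npz',p=T,d=d)
E
```

```text
-0.0040 act -0.0044 0.1299 T 0.199 F [-5.28 -0.89  2.64  0.08  0.36] t 8.97 False
0.0020 act 0.0013 0.1298 T 0.311 F [-7.67 -1.12  4.75 -0.01  0.58] t 9.38 False
0.0080 act 0.0072 0.1296 T 0.349 F [-8.21 -0.88  3.35  0.08  0.46] t 9.78 False
0.0140 act 0.0127 0.1291 T 0.363 F [-9.04 -0.58  0.75  0.07  0.39] t 10.18 False
0.0200 act 0.0182 0.1286 T 0.376 F [-10.5   -0.07  -1.62  -0.04   0.51] t 10.57 False
0.0260 act 0.0243 0.1286 T 0.404 F [-1.066e+01  7.700e-01 -3.400e-01 -1.000e-02  4.600e-01] t 10.97 False
0.0300 act 0.0284 0.1288 T 0.417 F [-10.07   0.91   0.9   -0.09   0.48] t 11.31 False
```

View pics/s2.png

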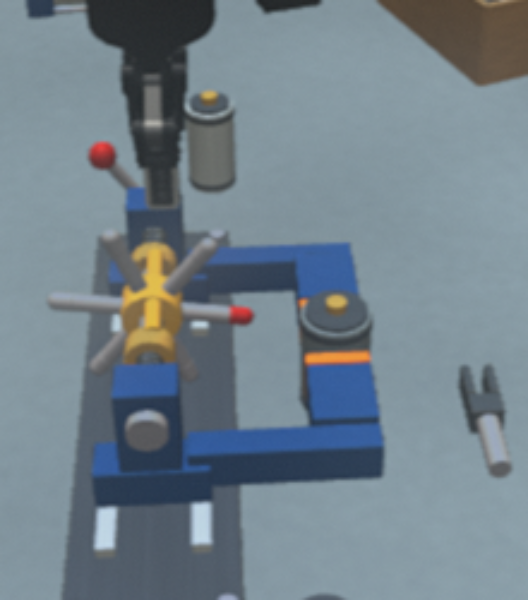

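Red tip is now about horizontal (240,315), so it has turned about 1.25 rad. The pads are not yet pinched hard. Next stroke.

```bash
python3 - <<'E'
from h import *
b=np.load('b.npy')
manip.line_to(tip(-.050,.175),max_speed=.15)
manip.line_to(tip(-.050,.13),max_speed=.12)
manip.wait(.1);print(torque(b))
manip.line_to(tip(-.040,.13),max_speed=.05)
x=stroke(-.040,.030,.13,b,.006,.50)
E
```

```text
(np.float64(0.013054358108495274), array([-0.14, -0.02, -0.13,  0.07,  0.44]), array([-4.95016602e-02, -7.48862217e-05,  1.30754957e-01]), 13.425)
-0.0340 act -0.0340 0.1299 T 0.023 F [-0.1  -0.09 -0.51  0.11  0.26] t 14.18 False
-0.0280 act -0.0280 0.1299 T 0.066 F [-1.02  0.41 -0.17  0.11  0.83] t 14.57 False
-0.0220 act -0.0229 0.1295 T 0.423 F [-8.2  -0.72  3.64  0.09  0.44] t 14.97 False
-0.0160 act -0.0169 0.1296 T 0.458 F [-8.43 -0.8   4.36  0.08  0.39] t 15.38 False
-0.0100 act -0.0108 0.1297 T 0.457 F [-7.88 -0.96  4.24  0.18  0.5 ] t 15.78 False
-0.0040 act -0.0048 0.1296 T 0.272 F [-7.28 -0.78  3.49  0.13  0.61] t 16.18 False
0.0020 act 0.0008 0.1296 T 0.425 F [-10.59  -1.12   7.04  -0.05   0.38] t 16.57 False
0.0080 act 0.0064 0.1295 T 0.579 F [-13.2   -0.48   9.14  -0.06   0.44] t 16.98 False
```

```bash
python3 - <<'E'
from h import *
b=np.load('b.npy')
stroke(.008,.030,.13,b,.001,.68,v=.01)
E
```

```text
0.0090 act 0.0071 0.1294 T 0.695 F [-15.81  -0.47  10.23   0.02   0.47] t 17.27 False
```

```bash
python3 - <<'E'
from h import *
b=np.load('b.npy')
print(torque(b,10))
stroke(.009,.030,.13,b,.0005,.73,v=.01)
T,d=manip.snapshot('top');np.savez('pics/t3.npz',p=T,d=d)
a=np.load('pics/top0.npz')['p']
f=lambda p:cv2.resize(p[225:345,250:440,::-1],None,fx=3,fy=3)
cv2.imwrite('pics/t3.png',np.hstack([f(a)[:, :],])[:0] if 0 else np.vstack([cv2.resize(f(a),(475,300)),cv2.resize(f(T),(475,300))]))
E
```

```text
(np.float64(0.6911656577179311), array([-15.68,  -0.24,  10.41,  -0.  ,   0.5 ]), array([ 0.00708105, -0.00055069,  0.12938201]), 17.3583)
0.0095 act 0.0074 0.1294 T 0.734 F [-16.47  -0.77  11.43  -0.07   0.53] t 17.66 False
```

View pics/t3.png

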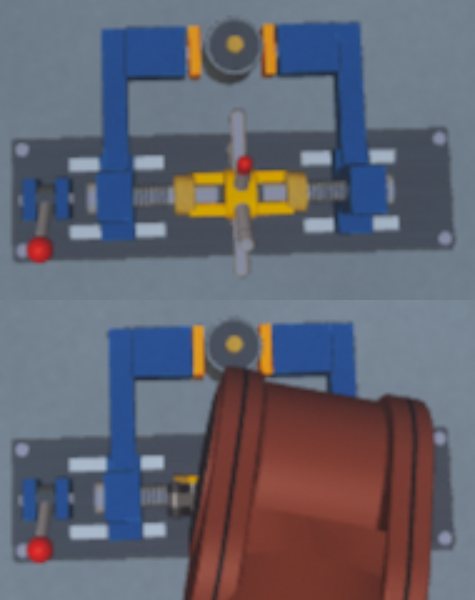

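Lower half shows the pads now against the barrel at (200,350) and (266,350). The torque slope has kinked sharply upward, so the pads are home, and the estimate is about 0.8 N m. I'll back off and inspect from clear of the stand.

```bash
python3 - <<'E'
from h import *
manip.line_to(tip(.000,.13),max_speed=.05)
manip.line_to(tip(.000,.18),max_speed=.15)
manip.move_to(tip(-.085,.16,.165),Q)
manip.wait(.2)
I=[]
for i in range(6):
    T,d=manip.snapshot('top');S,e=manip.snapshot('side');I.append((T,d,S,e))
T,d,S,e=[np.mean([k[j] for k in I],0) for j in range(4)]
np.savez('pics/4.npz',T=T,d=d,S=S,e=e);print(manip.state()['time'])
a=np.load('pics/top0.npz');c0=cloud('top',a['d']);
# profile of orange/blue along stand y at jaw, x=.125 z~.066
c=manip.get_calibration('top');f=240/np.tan(np.radians(c['vfov'])/2)
ys=np.arange(-.075,.0751,.0005)
def prof(img,x):
    P=np.array([O+A@np.array([x,y,.066]) for y in ys]);q=R.from_quat(c['rotation']).inv().apply(P-c['xyz'])
    u=q[:,0]/-q[:,2]*f+c['cx'];v=-q[:,1]/-q[:,2]*f+c['cy']
    return cv2.remap(img.astype(np.float32),u.astype(np.float32)[None],v.astype(np.float32)[None],cv2.INTER_LINEAR)[0]
for nm,img in(('before',a['p']),('after',T)):
    o=np.mean([np.clip(prof(img,x)[:,0]-prof(img,x)[:,2],0,None) for x in np.arange(.108,.142,.004)],0)  # orange: R-B
    b=np.mean([np.clip(prof(img,x)[:,2]-prof(img,x)[:,0],0,None) for x in np.arange(.108,.142,.004)],0)
    for sg in(1,-1):
        k=(sg*ys>.012);w=o[k]*(o[k]>.3*o[k].max());yy=sg*ys[k]
        cen=(w*yy).sum()/w.sum();wid=o[k].sum()*.0005/o[k].max()
        bb=b[k];h=bb[yy>.05].max()/2;g=yy[(bb>h)].min()
        print(nm,sg,'orange ctr %.4f width %.4f blue edge %.4f'%(cen,wid,g))
cv2.imwrite('pics/t4.png',cv2.resize(T[225:320,285:405,::-1],None,fx=6,fy=6,interpolation=cv2.INTER_CUBIC))
E
```

```text
20.1083
before 1 orange ctr 0.0319 width 0.0097 blue edge 0.0405
before -1 orange ctr 0.0334 width 0.0102 blue edge 0.0420
after 1 orange ctr 0.0285 width 0.0088 blue edge 0.0355
after -1 orange ctr 0.0307 width 0.0085 blue edge 0.0375[ WARN:0@3.485] global loadsave.cpp:1063 imwrite_ Unsupported depth image for selected encoder is fallbacked to CV_8U.
```

View pics/t4.png

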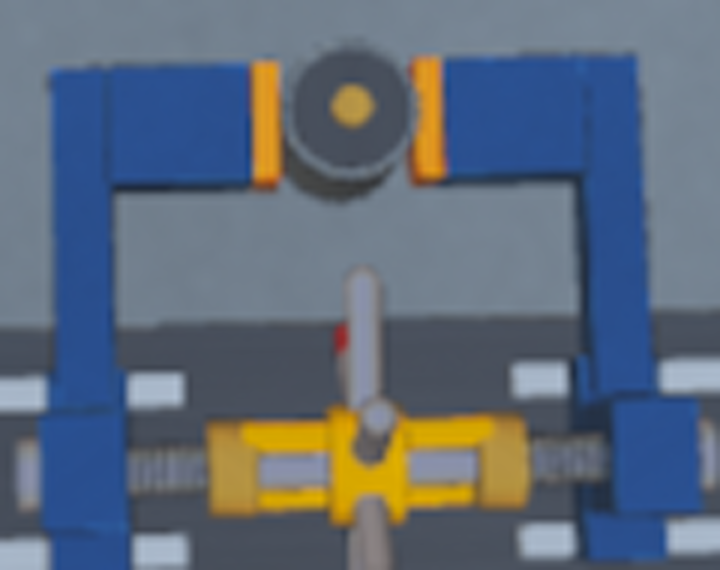

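Both pads sit against the barrel at (268,125) and (428,118), but the residual pad-to-holder gap is ambiguous at this resolution. I'll measure it more carefully with linear colour unmixing, using no robot time.

```bash
python3 - <<'E'
from h import *
np.set_printoptions(suppress=True,linewidth=200)
z=np.load('pics/4.npz');a=np.load('pics/top0.npz')
for nm,I in(('before',a['p'].astype(float)),('after',z['T'])):
    for v in (241,244,247): 
        print(nm,v,'L',I[v,318:336].astype(int).tolist());print('      R',I[v,352:372].astype(int).tolist())
# depth-based: heights across the gap and barrel dia
for nm,d in(('before',a['d']),('after',z['d'])):
    q=(cloud('top',d)-O)@A
    b=(abs(q[...,0]-.125)<.04)&(abs(q[...,1])<.04)&(q[...,2]>.074)&(q[...,2]<.086)
    print(nm,'barrel top extent x',np.percentile(q[b][:,0],[1,99]).round(4),'y',np.percentile(q[b][:,1],[1,99]).round(4),'area-dia',round(2*np.sqrt(b.sum()*(.93/(240/np.tan(np.radians(57.559)/2)))**2/np.pi),4),'ctr',q[b].mean(0).round(4))
    print((q[244,318:336,2]*1000).astype(int),(q[244,352:372,2]*1000).astype(int))
E
```

```text
before 241 L [[41, 76, 138], [41, 76, 137], [42, 77, 137], [42, 77, 137], [40, 76, 137], [49, 80, 127], [93, 88, 98], [162, 104, 57], [205, 134, 32], [215, 146, 35], [215, 144, 32], [196, 124, 44], [147, 117, 110], [98, 109, 122], [103, 114, 125], [96, 106, 118], [74, 81, 93], [69, 76, 88]]
      R [[69, 76, 88], [82, 91, 103], [100, 98, 99], [178, 120, 60], [215, 142, 29], [215, 145, 34], [215, 142, 29], [178, 111, 38], [98, 63, 59], [39, 68, 110], [43, 79, 137], [41, 77, 139], [41, 78, 140], [41, 78, 140], [42, 78, 140], [41, 77, 139], [39, 76, 138], [40, 77, 139], [41, 77, 140], [41, 77, 140]]
before 244 L [[41, 77, 138], [40, 76, 138], [41, 76, 137], [40, 76, 138], [40, 76, 138], [48, 79, 128], [108, 117, 136], [169, 120, 103], [205, 131, 33], [215, 147, 34], [215, 144, 34], [197, 130, 46], [140, 108, 89], [76, 82, 90], [93, 103, 114], [92, 103, 115], [72, 80, 91], [69, 76, 88]]
      R [[69, 76, 87], [82, 91, 103], [96, 99, 105], [159, 101, 68], [205, 129, 29], [215, 145, 31], [215, 142, 29], [202, 133, 49], [142, 109, 94], [61, 85, 122], [42, 79, 135], [41, 77, 139], [41, 78, 1
[... 2276 characters left out ...]
8, 37], [220, 149, 32], [220, 147, 30], [169, 113, 54], [75, 76, 118], [42, 80, 145], [42, 80, 144], [42, 80, 144], [42, 80, 144], [42, 80, 144], [43, 80, 144], [42, 79, 144], [42, 79, 144], [42, 80, 144], [42, 80, 144], [42, 80, 144], [42, 79, 144]]
before barrel top extent x [0.1014 0.1492] y [-0.0249  0.0227] area-dia 0.0469 ctr [ 0.1253 -0.0003  0.0822]
[66 63 67 69 66 68 55 67 65 65 64 67  8 74 80 82 83 84] [83 79 79 64 66 66 66 64 55 64 68 66 70 66 66 68 65 66 65 64]
after barrel top extent x [0.1017 0.149 ] y [-0.0232  0.0245] area-dia 0.0469 ctr [0.1251 0.0003 0.0823]
[66 68 66 66 65 65 66 65 64 66 65 68 65 77 79 84 83 83] [83 80 77 65 67 66 64 66 67 66 65 65 67 66 65 66 66 65 66 67]
```

The gap has closed. Before, grey bench and a depth dip showed between pad and holder at columns 324 and 360. After, the edge is a clean blue-orange mix with no dip. So both pads are home and the torque is within the band. Now the keeper.

```bash
python3 - <<'E'
from h import *
manip.line_to(tip(-.085,.102,.165),max_speed=.12)
print(manip.line_to(tip(-.045,.102,.165),max_speed=.06))
c=manip.line_to(tip(.038,.102,.165),max_speed=.05,contact_N=12)
s=manip.state();p=A.T@(s['tool_pos']-O)+[HALF,0,-.173];print(c,p,A.T@s['ft_force'],s['time'])
manip.line_to(tip(p[0]-.015,.102,.165),max_speed=.05)
manip.line_to(tip(p[0]-.015,.20,.165),max_speed=.15)
manip.move_to(tip(-.10,.25,.165),Q)
T,d=manip.snapshot('top');S,e=manip.snapshot('side')
ct=cloud('top',d)
for a,q in red(T)[0]: print(a,q,((ct[int(q[1]),int(q[0])]-O)@A).round(4))
print('expect ball',.0407,.165,.122,manip.state()['time'])
cv2.imwrite('pics/s5.png',cv2.resize(S[150:400,200:420,::-1],None,fx=2.4,fy=2.4))
E
```

```text
False
True [0.03026305 0.16496611 0.101204  ] [-1.866378    1.20731129  3.48796751] 22.925
69 [265. 284.] [0.0393 0.1629 0.1243]
expect ball 0.0407 0.165 0.122 24.8917
```

View pics/s5.png

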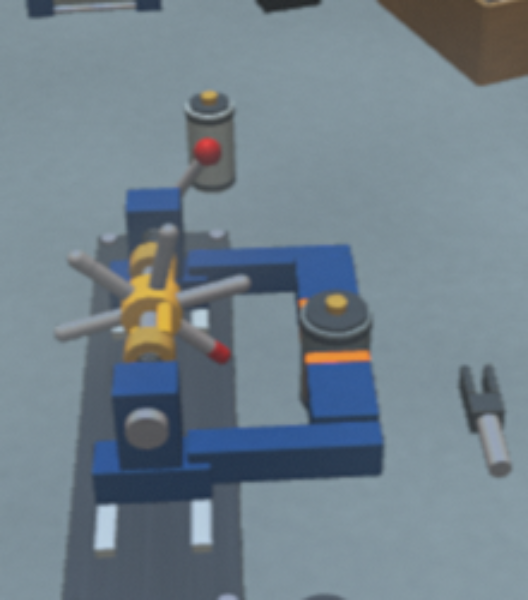

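The keeper ball is fully over at (207,150), resting at its stop. The spokes are where I left them and nothing else has moved, so I'm handing in.

```bash
python3 -c "
from station import manip
print(manip.sign_off())"
```

```text
the job is handed in; nothing more can be done
None
```

The turnbuckle is tightened past pads-home to my estimate of about 0.8 N m (readings allow 0.73–0.95), the keeper lever is pushed right over to its stop, and the job was handed in at about 25 s.

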